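# Put the benched gearbox into third

## Task

The gearbox on the fitting bench has been left with its gear lever in the left-hand leg of the H gate. Put it into third for the bench check: push the lever with the fingers to neutral, across into the right-hand leg, then fully forward (away from you, towards the splined input shaft) until it is home, without dropping into fourth on the way. Push with ordinary hand pressure, never gripping or forcing the lever, and leave the loose parts and tools where they are.

Things in the scene. Friction and masses are not known exactly. Their poses are not given: they have to be found in the camera images.
- gearbox: Cast gearbox on two timber blocks, fixed. Origin on the bench under the lever's pivot and the gate's centre; x is forward (to the round flange and splined input shaft), y left, z up. In all it covers x -153 to +164, y -90 to +90 mm; case 120 mm wide, top cover at z 122 mm; flange (x 80 to 112 mm) reaches z 152 mm. A turret (x -50 to 50, y -45 to 45 mm) on the cover carries the gate plate.
- gate_centre (a point): Middle of the H gate on the top face of the 6 mm gate plate, 156 mm above the bench, axes as the gearbox. Slots 16 mm wide: legs along x, centred at y +15 (left) and -15 mm (right), x -24 to +24 mm; the cross slot at x = 0 is neutral. The webs between the legs have round noses (7 mm radius) that lead the lever in. Left leg: first forward, second back; right leg: third forward, fourth back.
- gear_lever: The gear lever: straight steel stem 11 mm thick with a black ball knob, 38 mm in diameter, centred 170 mm from the pivot. Origin at the pivot, 86 mm above the bench on the gearbox's z axis; its z axis runs up the stem. It only tips, on two hinges; it cannot lift or turn.
- knob (a point): Centre of the ball knob (38 mm in diameter), 256 mm above the bench when upright, 4 to 10 mm lower in the slots. In the gearbox's frame it lies at x = 170 mm * sin(lever_fore), y = -170 mm * cos(lever_fore) * sin(lever_across).
- lever_across (a joint): Sideways tip of the lever (rad): 0 upright, plus to the right. About +0.22 in the middle of the right-hand leg, -0.22 in the left-hand leg, with about 0.03 of play; 0.01 rad is 1.7 mm at the knob. Friction holds it where it is left; 2 to 3 N at the knob moves it.
- lever_fore (a joint): Fore-and-aft tip of the lever (rad): 0 neutral, plus forward. Stops at +0.25 in first and third, -0.25 in second and fourth (42 mm at the knob). Friction holds it where it is left; 3 to 4 N at the knob moves it. Starts from -0.22 to +0.22. The lever passes across only near neutral (within about 0.04; the round noses lead it in from about 0.08).
- oil_bottle: Bystander: grey oil bottle with a spout, standing, 62 mm in diameter, 172 mm high; origin under its middle.
- stub_shaft: Bystander: stepped steel shaft standing on its 48 mm wide end, 110 mm high; origin under its middle.
- bolt_tin: Bystander: open metal tin, 72 mm across the rim, 62 mm high; origin under its middle.
- spur_gear: Bystander: steel spur gear lying flat, 72 mm in diameter, hub 32 mm high; origin under its middle.
- bearing: Bystander: bearing ring lying flat, 62 mm outside, 30 mm bore, 16 mm high; origin under its middle.
- flat_file: Bystander: flat file with black handle, lying, 345 mm long, 28 mm high at the handle; origin near its middle, on the bench; x towards the point.
- spanner: Bystander: steel spanner lying flat, 220 mm long; origin under its middle, x along it.
- hammer: Bystander: hammer lying flat, 260 mm long with a wooden handle, 26 mm high; origin under its middle, x towards the head.

How it is judged:
On the way, in this order (a step that is already met when the one before it is completed fails the run):
1. the lever is across in the right-hand leg, near neutral (value of joint lever_across above 0.16 rad and value of joint lever_fore between -0.14 and 0.14 rad).
2. the lever is fully forward in the right-hand leg (third) (value of joint lever_across above 0.16 rad and value of joint lever_fore above 0.22 rad), for 0.2 s.
At the end, for the whole second after the job is handed in: The lever rests in third: in the right-hand leg (lever_across above 0.16 rad) and fully forward (lever_fore above 0.22 rad, that is within about 5 mm of the stop at the knob), still, with all eight bystanders within 20 mm of where they stood (all of step 2 and velocity of joint lever_fore between -0.05 and 0.05 rad/s and distance of each of oil_bottle, stub_shaft, bolt_tin, spur_gear, bearing, flat_file, spanner, hammer from where it was at the start of the episode below 0.02 m); the robot touches nothing.
It fails at once if the lever goes into fourth (back in the right-hand leg) (value of joint lever_across above 0.16 rad and value of joint lever_fore below -0.14 rad).
It fails at once if the lever is gripped or forced (over 40 N between fingers and lever) (contact force between the fingers and gear_lever above 40 N).
It fails at once if a bystander is pushed, lifted or carried away (over 20 mm) (distance of any of oil_bottle, stub_shaft, bolt_tin, spur_gear, bearing, flat_file, spanner, hammer from where it was at the start of the episode above 0.02 m).
It also fails if it takes over 51 s, if anything falls off the work surface, if the arm or the gripper's body presses on something with over 40 N, if the wrist force passes 120 N, or if a joint passes its speed limit or range.

## Robot

A 6-joint arm with a two-finger parallel gripper is mounted at the origin on the work surface. World frame = base frame: x ahead of the robot, y to its left, z up, the work surface at z = 0. Lengths are in m, angles in rad, forces in N, time in s.
With the tool pointing down it reaches from about 0.35 to 0.85 m from the base axis. Payload 8.1 kg.
Tool frame: the origin (TCP) lies midway between the tips of the shut fingers; the grasp point (between the pads) lies 19 mm behind it; z points along the fingers, y is the direction in which the jaws open and shut (so a half turn about z gives the same grasp; the last joint's range is limited). The gripper opens to 85 mm and grips with 20 to 120 N. Pads are 22 mm wide; open, the fingers measure 114 mm over their backs; the gripper's body (76 mm by 85 mm) begins 54 mm behind the grasp point. The pads swing forward as they close: fully open they stand 13 mm farther back than shut.
Start: joints at [-1.305, 0.13, 1.488, -0, 1.523, -0.085], TCP at [0.206, -0.563, 0.231] pointing down, gripper open.
Joint ranges: [-2.96, 2.96], [-0.89, 2.26], [0.02, 2.5], [-1.34, 4.48], [0, 2.73], [-2.66, 2.66]. Speed limits (rad/s): [2.39, 2.39, 2.79, 3.14, 3.14, 3.14].

## Interface

Orientations are given as [roll, pitch, yaw] about the fixed x, y, z axes, in that order (R = Rz(yaw) Ry(pitch) Rx(roll)).
In Python, from cell import robot gives the robot as it stands. The module is installed in compiled form; this text tells all that it offers.
- The arm moves only by the tool carry_out, never from a script. Its argument "commands" is a list of rows, each a list of 5 numbers: the shift along the world's x, y, z in m, then the turn about the world's z in degrees, then the opening, from 0 (shut) to 1 (fully open). In form: [[tx, ty, tz, spin, claw], ...]. A call has 1 to 12 rows; each row shifts and turns the commanded pose from where the row before left it; what a row does not reach is not made up. A row lasts 1/8 s, in which the tool goes at most 62.5 mm and 10.7 degrees, less where a joint would pass 70% of its speed; a pose out of reach is approached as far as the arm can. A call is refused whole if a number of a shift passes 0.0625 or a number of a turn 10.7, either way. A call with a gripper value outside its range is refused whole. The fingers move at their own pace and stop on an object; "squeeze" is the grip in N (left out, the last holds). Time passes only in rows, so rows that do not move let the fingers close. It gives the time, the measured TCP pose, the force and the opening at its end, in the units of the state.
- robot.observe(): the state, without advancing time (a new reading comes with each control period).
- robot.camera(name): name is "side" or "top" or "wrist"; returns a dict with "frame" (384x512x3 uint8, blue, green, red), "z_map" (384x512 float32, m along the optical axis (not along the pixel's ray), 0 where there is no reading), "fx", "fy", "cx", "cy" (pixels), "position" and "rotation" of the camera in the world. Camera axes: x right, y up, looking along -z (the intrinsics and any distortion apply to the point x, -y, -z); pixel columns grow to the right and rows downward; lengths in m; the calibration is good to about 2 mm. A picture is of the moment at which its call begins.
- robot.finish_job(): hands the job in, once; it reports no verdict.
The state is a dict: "time_s": time; "q": joint angles; "joint_vel": joint speeds; "tau": joint torques, N m; "eef_pos": TCP position; "orientation": TCP orientation; "ft_force": force on the tool from outside, world axes, zero at the start; "ft_torque": the same for the moment, N m; "width": finger opening in m.
Only numpy, scipy, OpenCV 4.12 (cv2) and the standard library are available. Lean on these libraries where they do the work, as an engineer would, in place of code of your own. Each camera call takes 0.05 s, during which the arm holds its last target.

## Working session

There is one attempt and no reset: what is moved stays moved. The work goes in short steps, Python scripts to look and compute and a tool call to move; the robot and the scene stay as the last step left them, time stands still between calls to the robot, and variables do not carry over. Pictures are saved under pics/ and viewed, and the job is handed in when it is done.

Besides the shell and the picture viewer there is one more tool, called after "Call:" as name(argument=value, ...), one argument or row to a line, values as JSON. carry_out: Moves the arm, as the interface text tells. Its arguments: {"type":"object","properties":{"commands":{"type":"array"},"squeeze":{"type":"number"}},"required":["commands"]}

```bash
mkdir -p pics
python3 - <<'E'
from cell import robot
import cv2,numpy as np
s=robot.observe();print({k:np.round(v,3) for k,v in s.items()})
for n in ["side","top","wrist"]:
    c=robot.camera(n);cv2.imwrite(f"pics/{n}0.png",c["frame"]);np.savez(f"{n}0.npz",**c)
    print(n,{k:np.round(c[k],4) for k in c if k not in("frame","z_map")})
E
```

```text
{'time_s': np.float64(0.0), 'q': array([-1.305,  0.131,  1.489,  0.   ,  1.523, -0.085]), 'joint_vel': array([-0.002,  0.001,  0.   , -0.001,  0.003,  0.001]), 'tau': array([-1.0000e-03, -5.6939e+01, -5.0055e+01, -0.0000e+00,  1.5000e-02,
       -0.0000e+00]), 'eef_pos': array([ 0.206, -0.563,  0.23 ]), 'orientation': array([-3.14 , -0.   ,  0.351]), 'ft_force': array([ 0.397,  0.255, -0.036]), 'ft_torque': array([ 0.037, -0.013, -0.017]), 'width': np.float64(0.085)}
side {'fx': np.float64(404.6851), 'fy': np.float64(404.6851), 'cx': np.float64(245.196), 'cy': np.float64(187.5962), 'position': array([-0.0021, -1.0825,  1.0821]), 'rotation': array([ 0.9188, -0.0165, -0.437 ])}
top {'fx': np.float64(386.3999), 'fy': np.float64(386.3999), 'cx': np.float64(260.359), 'cy': np.float64(191.2476), 'position': array([0.4669, 0.0101, 1.3404]), 'rotation': array([ 0.0705, -0.012 , -1.5959])}
wrist {'fx': np.float64(340.912), 'fy': np.float64(340.912), 'cx': np.float64(250.4403), 'cy': np.float64(192.7307), 'position': array([ 0.2849, -0.5348,  0.3728]), 'rotation': array([-3.2690e-01,  1.0000e-03, -1.2203e+00])}
```

View pics/top0.png

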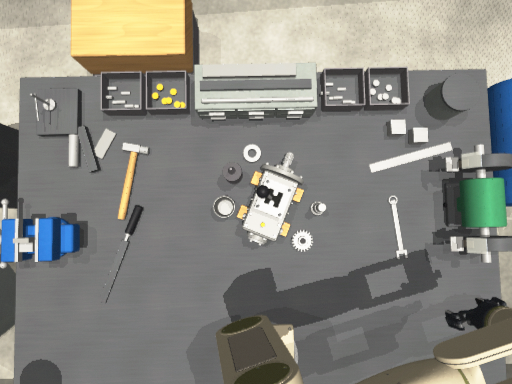

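View pics/side0.png

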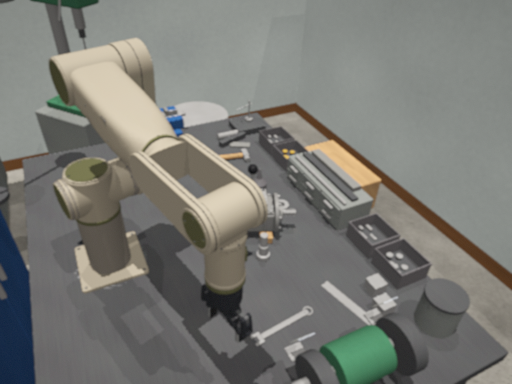

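The top view shows the gearbox near pixel (270,203), with the flange and shaft at about (288,160) and the black knob at about (263,192). I'll zoom in and back-project these points.

```bash
cat > h.py <<'E'
import numpy as np,cv2
from scipy.spatial.transform import Rotation as R
def load(f): return dict(np.load(f))
def rot(c): return R.from_euler('xyz',c['rotation']).as_matrix()
def cloud(c):
    z=c['z_map'];v,u=np.mgrid[:z.shape[0],:z.shape[1]]
    P=np.stack([(u-c['cx'])/c['fx']*z,-(v-c['cy'])/c['fy']*z,-z],-1)
    P=P@rot(c).T+c['position'];P[z<=0]=np.nan;return P
E
python3 - <<'E'
from h import *
c=load('top0.npz');P=cloud(c)
f=c['frame'][130:260,190:350];cv2.imwrite('pics/topz.png',cv2.resize(f,None,fx=5,fy=4.6,interpolation=cv2.INTER_CUBIC))
print('bench',np.round(P[300,200],4),np.round(P[120,300],4))
for v in range(150,246,6): print(v,' '.join(f"{P[v,u,2]*1000:4.0f}" for u in range(225,325,4)))
m=P[...,2]>.23
vv,uu=np.where(m[140:250,210:330]);print(len(vv)); 
for a,b in zip(vv+140,uu+210): print(a,b,np.round(P[a,b],4),c['frame'][a,b])
E
```

```text
bench [0.196  0.2056 0.0047] [ 8.094e-01 -1.545e-01  7.000e-04]
150    3   -2   -2   -1    4   12    6    1   21    0   -1    7   -5    1   -2   -1   -4    0    3   -2   -4    0   -4    6   -3
156    4   -1   -3   -3   -0   15    3    1   18   -0    1   -2    4   -1   -4   -3   87   77   -2   -3   -5    1    1    4    1
162    2    2  101    0   -2   -2    1    6    2    8    4   -2   -1    1   -4   90   86    4   -2   -4   -1    1    0    1    4
168  114  160  151  119    0    1   -1   -2   -1   91  126  139  147  151  112  111  107    2    1    5   -3    4    1   -2   -9
174  118  130  128  114  105   -2    7   -0   30   32  128  125  121  113  138  152  152  148    4    4   -2   -2   -1    0    3
180   -1  104  111   90   -5    1    0   32   28  110  159  155  122  122  127  122  113  109  135  119    1   -1    1    0   -5
186    2   -5   -3    2   -4   -2    2    1    4  261  258  156  155  157  157  155  124  123  105    3    0   -4    0    4   -1
192   -2   -4    2    5   -6   -2    0    7  262  268  270  260  122  156  155  157  158  119   31   27   -1    2   -5    2   -5
198 
[... 6784 characters left out ...]
 34 33]
196 265 [ 0.5287 -0.0173  0.2676] [36 37 34]
196 266 [ 0.5291 -0.0203  0.2602] [37 35 35]
196 267 [ 0.5291 -0.0231  0.2591] [49 50 51]
197 259 [ 0.5268 -0.0006  0.2582] [152 157 158]
197 260 [ 0.5267 -0.0034  0.2602] [103 106 107]
197 261 [ 0.5266 -0.0062  0.2596] [51 51 52]
197 262 [ 0.5262 -0.0089  0.2653] [51 50 52]
197 263 [ 0.5262 -0.0117  0.2652] [58 57 57]
197 264 [ 0.5263 -0.0146  0.2612] [76 79 79]
197 265 [ 0.5261 -0.0173  0.2638] [48 50 49]
197 266 [ 0.5265 -0.0203  0.2564] [36 37 38]
198 261 [ 0.5241 -0.0062  0.2545] [153 159 161]
198 262 [ 0.5239 -0.009   0.2564] [156 160 162]
198 263 [ 0.5237 -0.0118  0.259 ] [160 164 166]
198 264 [ 0.5237 -0.0146  0.258 ] [172 178 178]
```

View pics/topz.png

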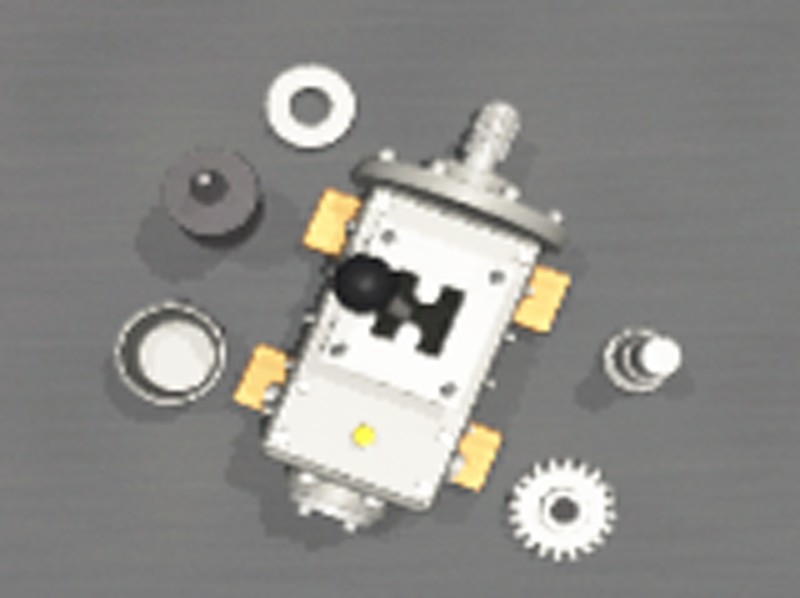

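```bash
cat >> h.py <<'E'
def ray(c,u,v,z):
    d=rot(c)@np.array([(u-c['cx'])/c['fx'],-(v-c['cy'])/c['fy'],-1]);t=(z-c['position'][2])/d[2];return c['position']+t*d
def sphere(P,r=.019):
    from scipy.optimize import least_squares
    return least_squares(lambda p:np.linalg.norm(P-p,axis=1)-r,P.mean(0)-[0,0,.01],loss='soft_l1',f_scale=.002)
E
python3 - <<'E'
from h import *
c=load('top0.npz');P=cloud(c)
z=lambda x,y:(190+(x+.5)/5-.5,130+(y+.5)/4.6-.5)
b=np.array([ray(c,*z(*p),.157) for p in [(388,238),(497,277),(338,350),(449,390)]])
print(np.round(b,4));ctr=b.mean(0)
fx=(b[0]+b[1]-b[2]-b[3]);ly=(b[0]+b[2]-b[1]-b[3])
print('c',ctr,'yaw',np.degrees(np.arctan2(fx[1],fx[0])),np.degrees(np.arctan2(-ly[0],ly[1])),np.linalg.norm(fx)/2,np.linalg.norm(ly)/2)
# plate region
sub=np.zeros(P.shape[:2],bool);sub[170:225,245:300]=1
m=sub&(P[...,2]>.148)&(P[...,2]<.164)
q=P[m];print('plate z',np.median(q[:,2]))
print(cv2.minAreaRect((q[:,:2]*1000).astype(np.float32)))
k=np.zeros_like(sub);k[180:205,250:275]=1
m=k&(P[...,2]>.256)&(c['frame'].max(-1)<100)
s=sphere(P[m]);print('knob',s.x,np.abs(s.fun).mean())
yaw=np.arctan2(fx[1],fx[0]);d=(s.x-ctr)[:2];L=np.array([[np.cos(yaw),np.sin(yaw)],[-np.sin(yaw),np.cos(yaw)]])@d
f=np.arcsin(L[0]/.17);a=-np.arcsin(L[1]/.17/np.cos(f));print('local',L,'fore',f,'across',a,'z exp',.086+.17*np.cos(f)*np.cos(a))
E
```

```text
[[ 0.58   -0.0281  0.157 ]
 [ 0.5523 -0.0944  0.157 ]
 [ 0.5059  0.0045  0.157 ]
 [ 0.4777 -0.0627  0.157 ]]
c [ 0.52897832 -0.04516187  0.157     ] yaw -23.371335894023208 -22.76275912110359 0.0810147465682216 0.07242566984367552
plate z 0.1562359411470975
((548.8994750976562, -53.766357421875), (89.8433609008789, 143.10858154296875), 66.83639526367188)
knob [ 0.54185938 -0.01112206  0.25275408] 0.0011091557848638507
local [-0.001679    0.03635673] fore -0.009876618029408852 across -0.21553855529323243 z exp 0.25205833041076453
```

Measured in the world frame:
- **Gate centre:** about (0.529, -0.045), with the gearbox yaw about -23°.
- **Knob:** (0.542, -0.011, 0.253). The height agrees with the 0.252 expected.
- **Lever:** across -0.215 and fore about -0.01, so it already sits near neutral in the left leg.

Next I'll shut the fingers and move above a point to the left of the knob.

Call:
carry_out(
  commands=[
    [0.03,0.05,0.05,3.9,0],
    [0.03,0.05,0.05,3.9,0],
    [0.03,0.05,0,3.9,0],
    [0.03,0.05,0,3.9,0],
    [0.03,0.05,0,3.9,0],
    [0.03,0.05,0,3.9,0],
    [0.03,0.05,0,3.9,0],
    [0.03,0.05,0,3.9,0],
    [0.03,0.05,0,3.9,0],
    [0.03,0.05,0,3.9,0],
    [0.03,0.05,0,3.9,0],
    [0.027,0.045,0,3.9,0],
  ],
  squeeze=20,
)

```text
time_s: 1.65
eef_pos: [0.5527, 0.015, 0.3124]
orientation: [-3.141, 0.0, 1.17]
ft_force: [0.2, -1.0, -0.4]
width: -0.0004
```

Run:
```python
from h import *
from cell import robot
s=robot.observe();print({k:np.round(v,3) for k,v in s.items()})
for n in ["side","wrist"]:
    c=robot.camera(n);cv2.imwrite(f"pics/{n}1.png",c["frame"]);np.savez(f"{n}1.npz",**c)
```

```text
{'time_s': np.float64(1.65), 'q': array([-0.066, -0.017,  1.495, -0.   ,  1.664,  0.335]), 'joint_vel': array([ 0.701,  0.578, -0.56 , -0.005, -0.02 ,  0.161]), 'tau': array([ -2.385, -53.675, -47.397,   0.343,   0.26 ,  -0.184]), 'eef_pos': array([0.553, 0.015, 0.312]), 'orientation': array([-3.141,  0.   ,  1.17 ]), 'ft_force': array([ 0.196, -0.998, -0.435]), 'ft_torque': array([-0.032, -0.001, -0.012]), 'width': np.float64(-0.0)}
```

View pics/wrist1.png

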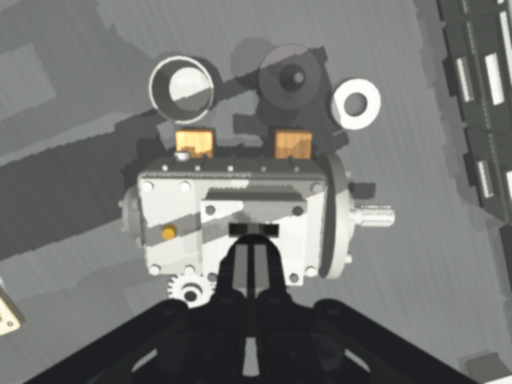

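View pics/side1.png

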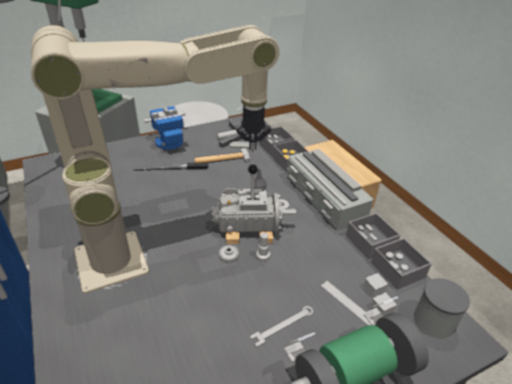

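The wrist view shows the gearbox square to the image, with the plate's upper bolts at (210,211) and (298,211). The shut fingertips at (258,237) hide the knob. The side view sees the knob at about (252,169). I'll cross-check both measurements.

Run:
```python
from h import *
from cell import robot
c=load('side1.npz');P=cloud(c)
f=c['frame'];cv2.imwrite('pics/side1z.png',cv2.resize(f[120:250,180:310],None,fx=4.5,fy=4.5,interpolation=cv2.INTER_CUBIC))
k=np.zeros(P.shape[:2],bool);k[155:185,240:266]=1
m=k&(P[...,2]>.23)&(P[...,2]<.285)&(f.max(-1)<110)
q=P[m];q=q[np.linalg.norm(q-np.median(q,0),axis=1)<.03];s=sphere(q);print('knob side',len(q),s.x,np.abs(s.fun).mean())
s=robot.observe();print(s['time_s'],s['eef_pos'])
w=load('wrist1.npz');print(w['position'],w['rotation'])
for p in [(210,211),(298,211),(297,279)]: print(ray(w,*p,.157))
```

```text
knob side 95 [ 0.54216366 -0.01232826  0.25239929] 0.0016877606905009565
1.75 [0.55313056 0.01739705 0.31154137]
[0.58711485 0.09591656 0.45431437] [-0.32435706  0.00062437 -0.39410925]
[0.50662995 0.00155197 0.157     ]
[ 0.58276955 -0.03008982  0.157     ]
[ 0.55664804 -0.09878894  0.157     ]
```

View pics/side1z.png

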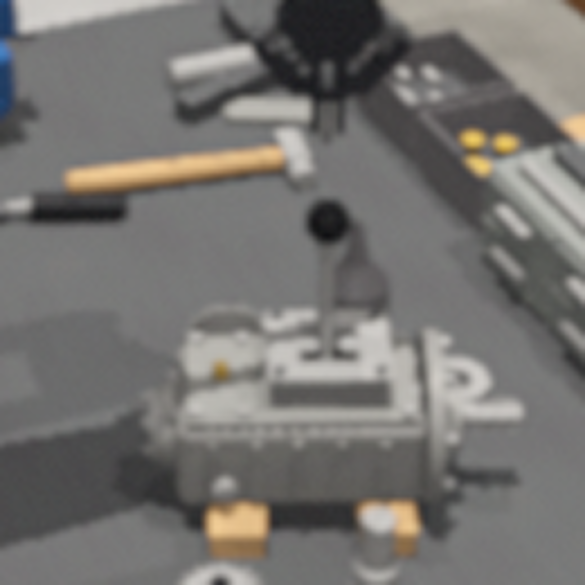

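The side camera gives the knob at (0.542, -0.012, 0.252), which agrees with the top view. The wrist puts the gate centre within 3–4 mm of the top view's. The lever is at fore about -0.015. I'll step out left for clearance, settle, then lower.

Call:
carry_out(
  commands=[
    [0.008,0.018,0,0,0],
    [0,0,0,0,0],
    [0,0,0,0,0],
  ],
)

```text
time_s: 2.12
eef_pos: [0.5599, 0.0302, 0.3128]
orientation: [3.141, 0.0, 1.167]
ft_force: [-0.4, 0.4, 0.3]
width: -0.0002
```

Call:
carry_out(
  commands=[
    [0,0,-0.025,0,0],
    [0,0,-0.025,0,0],
    [0,0,-0.025,0,0],
    [0,0,0,0,0],
  ],
)

```text
time_s: 2.62
eef_pos: [0.5584, 0.03, 0.2355]
orientation: [-3.138, 0.002, 1.166]
ft_force: [-0.3, 0.4, -0.1]
width: 0.0003
```

Run:
```python
from h import *
from cell import robot
for n in ["side","wrist"]:
    c=robot.camera(n);cv2.imwrite(f"pics/{n}2.png",c["frame"] if n=="wrist" else cv2.resize(c['frame'][100:230,180:310],None,fx=4.5,fy=4.5,interpolation=cv2.INTER_CUBIC));np.savez(f"{n}2.npz",**c)
s=robot.observe();print(s['time_s'],s['eef_pos'],s['ft_force'])
```

```text
2.725 [0.56012071 0.03025751 0.23858748] [ 0.13676287 -1.32701548  0.7542653 ]
```

View pics/wrist2.png

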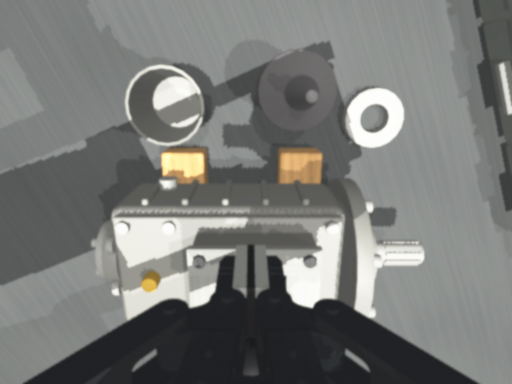

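View pics/side2.png

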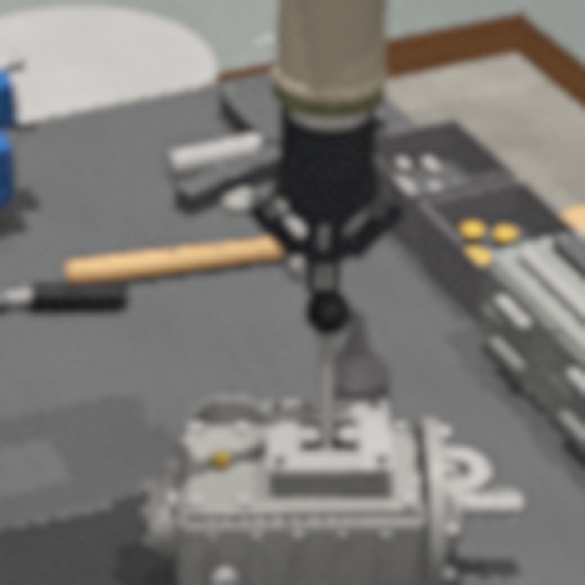

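The fingers are behind the knob as seen from the side camera, level with it. In the wrist view they sit over the left edge of the plate at about (252,250). Now I'll push across along the gearbox's -y.

Call:
carry_out(
  commands=[
    [-0.002,-0.0046,0,0,0],
    [-0.002,-0.0046,0,0,0],
    [-0.002,-0.0046,0,0,0],
    [-0.002,-0.0046,0,0,0],
    [-0.002,-0.0046,0,0,0],
    [-0.002,-0.0046,0,0,0],
    [-0.002,-0.0046,0,0,0],
    [-0.002,-0.0046,0,0,0],
  ],
)

```text
time_s: 3.72
eef_pos: [0.5439, -0.0062, 0.2376]
orientation: [-3.142, 0.0, 1.168]
ft_force: [1.7, 1.1, 1.7]
width: 0.0
```

```bash
cat > k.py <<'E'
from h import *
from cell import robot
import sys
C=np.array([.5303,-.0468]);yaw=np.radians(-23);Rl=np.array([[np.cos(yaw),np.sin(yaw)],[-np.sin(yaw),np.cos(yaw)]])
def run(tag):
    c=robot.camera('side');P=cloud(c);f=c['frame']
    cv2.imwrite(f'pics/side{tag}.png',cv2.resize(f[120:250,180:310],None,fx=4.5,fy=4.5,interpolation=cv2.INTER_CUBIC));np.savez(f"side{tag}.npz",**c)
    s=robot.observe();e=s['eef_pos'];le=Rl@(e[:2]-C)
    print('t',s['time_s'],'eef',np.round(e,4),'local',np.round(le*1000,1),'F',np.round(s['ft_force'],1),'Flocal',np.round(Rl@s['ft_force'][:2],1))
    m=(P[...,2]>.225)&(P[...,2]<.285)&(f.max(-1)<100);L=(P[...,:2]-C)@Rl.T
    m&=(abs(L[...,0])<.075)&(abs(L[...,1])<.075)
    q=P[m]
    # nearest-camera cluster, robust sphere fit with outlier rejection
    if len(q)>10:
        best=None
        rng=np.random.default_rng(0)
        from scipy.optimize import least_squares
        for t in range(60):
            c0=q[rng.integers(len(q))]; d=c0-c['position']; c0=c0+d/np.linalg.norm(d)*.015
            for _ in range(6):
                r=np.linalg.norm(q-c0,axis=1)-.019; i=abs(r)<.004
                if i.sum()<8: break
                c0=least_squares(lambda p:np.r_[np.linalg.norm(q[i]-p,axis=1)-.019],c0,).x
            r=np.linalg.norm(q-c0,axis=1)-.019;n=(abs(r)<.003).sum()
            l=Rl@(c0[:2]-C);zp=.086+np.sqrt(max(0,.17**2-l@l))
            if abs(zp-c0[2])<.008 and (best is None or n>best[0]): best=(n,c0,l,zp)
        if best:
            n,c0,l,zp=best;fo=np.arcsin(l[0]/.17);print('knob',n,'/',len(q),np.round(c0,4),'local',np.round(l*1000,1),'zexp',round(zp,4),'fore',round(fo,3),'across',round(-np.arcsin(l[1]/.17/np.cos(fo)),3))
        else: print('no fit',len(q))
if __name__=='__main__': run(sys.argv[1])
E
python3 k.py 3
```

```text
t 3.775 eef [ 0.5437 -0.0067  0.2376] local [-3.3 42.1] F [1.4 1.4 1.5] Flocal [0.7 1.9]
knob 81 / 144 [ 0.5335 -0.0326  0.2566] local [-2.6 14.3] zexp 0.2554 fore -0.015 across -0.084
```

View pics/side3.png

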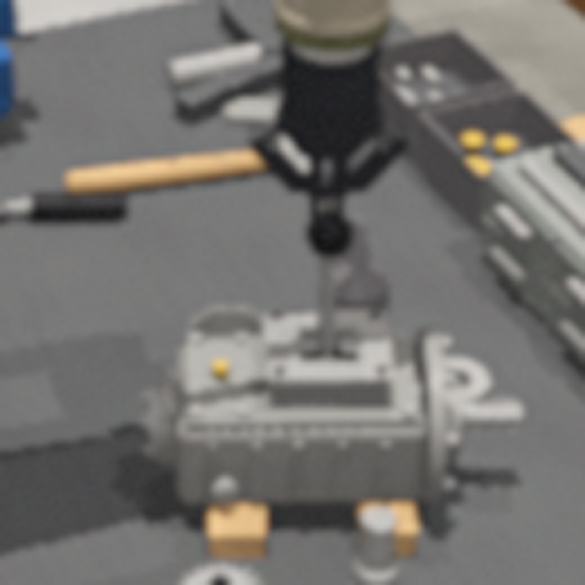

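The knob is moving with the fingers. It's at local y = 14 mm, fore is unchanged at -0.015, and the force is about 2 N. I'll continue.

Call:
carry_out(
  commands=[
    [-0.002,-0.0046,0,0,0],
    [-0.002,-0.0046,0,0,0],
    [-0.002,-0.0046,0,0,0],
    [-0.002,-0.0046,0,0,0],
    [-0.002,-0.0046,0,0,0],
    [-0.002,-0.0046,0,0,0],
    [-0.002,-0.0046,0,0,0],
    [-0.002,-0.0046,0,0,0],
  ],
)

```text
time_s: 4.78
eef_pos: [0.5278, -0.043, 0.2375]
orientation: [-3.141, 0.0, 1.168]
ft_force: [0.4, 1.0, 0.9]
width: -0.0
```

```bash
python3 k.py 4
```

```text
t 4.825 eef [ 0.5276 -0.0435  0.2374] local [-3.8  2. ] F [ 1.4  0.3 -1.4] Flocal [1.2 0.8]
knob 83 / 144 [ 0.5181 -0.0699  0.2546] local [ -2.2 -26. ] zexp 0.254 fore -0.013 across 0.154
```

View pics/side4.png

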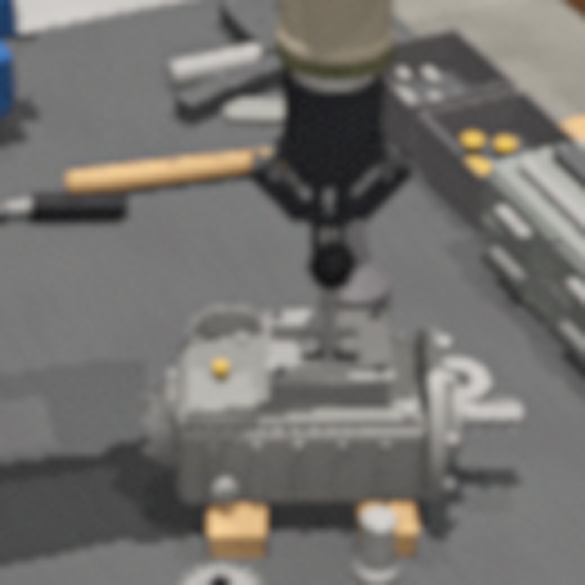

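Call:
carry_out(
  commands=[
    [-0.0014,-0.0032,0,0,0],
    [-0.0014,-0.0032,0,0,0],
    [-0.0014,-0.0032,0,0,0],
    [0,0,0,0,0],
  ],
)

```text
time_s: 5.32
eef_pos: [0.5236, -0.0525, 0.2375]
orientation: [-3.141, 0.0, 1.167]
ft_force: [-0.3, 0.2, -1.0]
width: -0.0001
```

```bash
python3 k.py 5
```

```text
t 5.375 eef [ 0.5237 -0.0525  0.2377] local [-3.8 -7.8] F [-0.1  1.9 -0.3] Flocal [-0.9  1.7]
knob 81 / 149 [ 0.5141 -0.0798  0.2531] local [ -2.  -36.6] zexp 0.252 fore -0.012 across 0.217
```

The lever is across in the right leg: across 0.217, fore -0.012. Next I'll back off left, go round behind the knob and turn the tool a quarter turn, so the narrow finger sides face forward.

Call:
carry_out(
  commands=[
    [0.004,0.0092,0,0,0],
    [0.004,0.0092,0,0,0],
    [-0.0046,0.002,0,10,0],
    [-0.0046,0.002,0,10,0],
    [-0.0046,0.002,0,10,0],
    [-0.0046,0.002,0,10,0],
    [-0.0046,0.002,0,10,0],
    [-0.0046,0.002,0,10,0],
    [-0.0046,0.002,0,10,0],
    [-0.0046,0.002,0,10,0],
    [-0.0046,0.002,0,10,0],
    [0,0,0,0,0],
  ],
)

```text
time_s: 6.88
eef_pos: [0.4905, -0.0152, 0.2378]
orientation: [3.142, 0.0, 2.738]
ft_force: [-0.1, -0.3, 0.8]
width: 0.0001
```

```bash
python3 k.py 6
```

```text
t 6.925 eef [ 0.4907 -0.0154  0.2378] local [-48.8  13.4] F [ 0.1 -0.5  0.5] Flocal [ 0.2 -0.4]
knob 78 / 132 [ 0.5134 -0.0811  0.253 ] local [ -2.2 -38.2] zexp 0.2516 fore -0.013 across 0.227
```

View pics/side6.png

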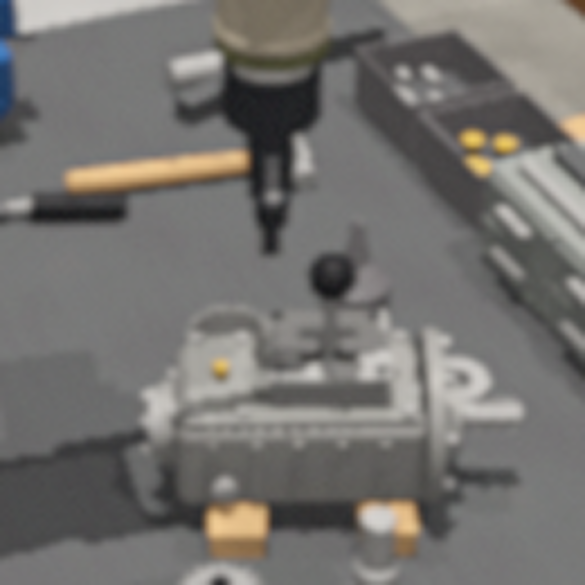

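The fingers are clear behind the knob, and the lever is holding at across 0.227. I'll move in behind it and start the forward push.

Call:
carry_out(
  commands=[
    [-0.004,-0.0094,0,0,0],
    [-0.004,-0.0094,0,0,0],
    [-0.004,-0.0094,0,0,0],
    [-0.004,-0.0094,0,0,0],
    [-0.004,-0.0094,0,0,0],
    [0,0,0,0,0],
  ],
)

```text
time_s: 7.68
eef_pos: [0.4702, -0.0637, 0.2377]
orientation: [-3.142, 0.0, 2.737]
ft_force: [0.2, -0.0, -0.2]
width: -0.0001
```

```bash
python3 k.py 7
```

```text
t 7.725 eef [ 0.4704 -0.0633  0.2377] local [-48.7 -38.6] F [ 0.1  0.3 -0.4] Flocal [-0.   0.3]
knob 78 / 128 [ 0.5137 -0.081   0.253 ] local [ -1.9 -38. ] zexp 0.2517 fore -0.011 across 0.225
```

View pics/side7.png

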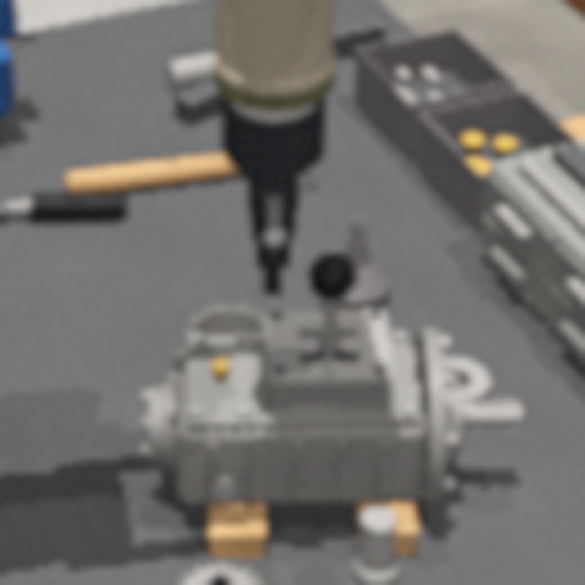

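Aligned: finger y is -38.6 mm and knob y is -38.0 mm. I'll push forward 50 mm and then check.

Call:
carry_out(
  commands=[
    [0.0046,-0.002,0,0,0],
    [0.0046,-0.002,0,0,0],
    [0.0046,-0.002,0,0,0],
    [0.0046,-0.002,0,0,0],
    [0.0046,-0.002,0,0,0],
    [0.0046,-0.002,0,0,0],
    [0.0046,-0.002,0,0,0],
    [0.0046,-0.002,0,0,0],
    [0.0046,-0.002,0,0,0],
    [0.0046,-0.002,0,0,0],
  ],
)

```text
time_s: 8.98
eef_pos: [0.5166, -0.0829, 0.2373]
orientation: [3.142, -0.001, 2.738]
ft_force: [-1.8, 1.4, -1.4]
width: 0.0
```

```bash
python3 k.py 8
```

```text
t 9.025 eef [ 0.5169 -0.0831  0.2373] local [  1.8 -38.6] F [-2.2  1.2  0.4] Flocal [-2.5  0.2]
knob 87 / 143 [ 0.5436 -0.0925  0.2499] local [ 30.1 -36.9] zexp 0.2492 fore 0.178 across 0.222
```

View pics/side8.png

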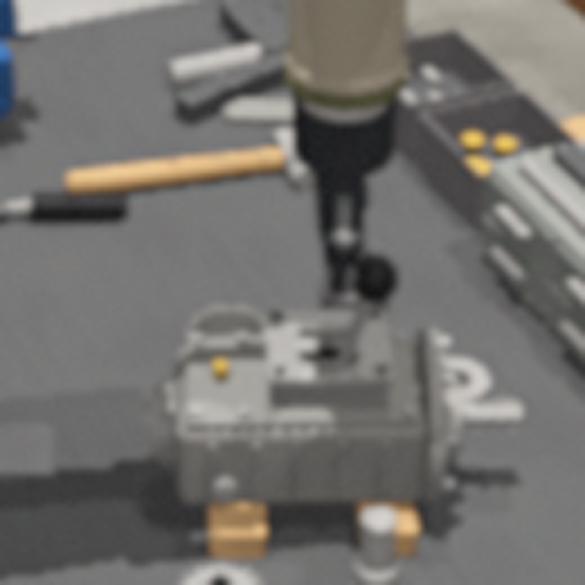

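Fore is 0.178 and the stop is about 12 mm further. I'll take the rest in smaller steps and watch the force.

Call:
carry_out(
  commands=[
    [0.0028,-0.0012,0,0,0],
    [0.0028,-0.0012,0,0,0],
    [0.0018,-0.0008,0,0,0],
    [0,0,0,0,0],
  ],
)

```text
time_s: 9.52
eef_pos: [0.5239, -0.0862, 0.2376]
orientation: [-3.141, -0.0, 2.738]
ft_force: [-1.3, 1.0, -1.5]
width: -0.0003
```

```bash
python3 k.py 9
```

```text
t 9.575 eef [ 0.5238 -0.0862  0.2376] local [  9.4 -38.8] F [-2.5  1.4 -1.4] Flocal [-2.9  0.3]
knob 89 / 138 [ 0.5504 -0.0957  0.2481] local [ 37.6 -37.1] zexp 0.2476 fore 0.223 across 0.226
```

Call:
carry_out(
  commands=[
    [0.0014,-0.0006,0,0,0],
    [0.0014,-0.0006,0,0,0],
    [0,0,0,0,0],
  ],
)

```text
time_s: 9.95
eef_pos: [0.5267, -0.0874, 0.2376]
orientation: [-3.142, -0.0, 2.738]
ft_force: [-2.6, 2.2, -1.1]
width: -0.0
```

Call:
carry_out(
  commands=[
    [0.0009,-0.0004,0,0,0],
    [0,0,0,0,0],
  ],
)

```text
time_s: 10.2
eef_pos: [0.5274, -0.0877, 0.2376]
orientation: [-3.142, -0.001, 2.738]
ft_force: [-3.1, 1.5, -1.7]
width: 0.0005
```

```bash
python3 k.py 10
```

```text
t 10.25 eef [ 0.5274 -0.0876  0.2376] local [ 13.3 -38.7] F [-4.1  0.8 -2.5] Flocal [-4.1 -0.9]
knob 89 / 136 [ 0.5532 -0.097   0.2472] local [ 40.7 -37.3] zexp 0.2468 fore 0.242 across 0.228
```

Fore is about 0.242 and the force hasn't risen clearly yet, so I'll go on in 1 mm steps until I feel the stop.

Call:
carry_out(
  commands=[
    [0.0009,-0.0004,0,0,0],
    [0,0,0,0,0],
  ],
)

```text
time_s: 10.5
eef_pos: [0.5281, -0.0879, 0.2374]
orientation: [-3.141, -0.001, 2.738]
ft_force: [-4.9, 2.2, -1.3]
width: -0.0
```

Call:
carry_out(
  commands=[
    [0.0009,-0.0004,0,0,0],
    [0,0,0,0,0],
  ],
)

```text
time_s: 10.75
eef_pos: [0.5285, -0.0881, 0.2373]
orientation: [-3.141, -0.002, 2.739]
ft_force: [-6.4, 3.7, -0.7]
width: 0.0002
```

Call:
carry_out(
  commands=[
    [0.0009,-0.0004,0,0,0],
    [0,0,0,0,0],
    [0,0,0,0,0],
  ],
)

```text
time_s: 11.12
eef_pos: [0.529, -0.0884, 0.2373]
orientation: [-3.141, -0.003, 2.739]
ft_force: [-9.1, 3.8, 0.9]
width: -0.0003
```

```bash
python3 k.py 11
```

```text
t 11.175 eef [ 0.529  -0.0883  0.2373] local [ 15.1 -38.7] F [-9.6  3.5  0.7] Flocal [-10.2  -0.6]
knob 80 / 135 [ 0.5548 -0.0969  0.247 ] local [ 42.1 -36.6] zexp 0.2466 fore 0.25 across 0.224
```

The lever is home. The force climbs to 10 N with almost no movement, and fore measures 0.250 with across 0.224. I'll back straight off, then lift.

Call:
carry_out(
  commands=[
    [-0.0028,0.0012,0,0,0],
    [-0.0046,0.002,0,0,0],
    [-0.0092,0.004,0,0,0],
    [-0.0138,0.006,0,0,0],
    [-0.0184,0.008,0,0,0],
    [-0.0184,0.008,0.02,0,0],
    [-0.0184,0.008,0.04,0,0],
    [-0.0184,0.008,0.04,0,0],
    [0,0,0,0,0],
    [0,0,0,0,0],
  ],
)

```text
time_s: 12.42
eef_pos: [0.4263, -0.0437, 0.3375]
orientation: [3.141, 0.001, 2.738]
ft_force: [-0.0, 0.3, -0.9]
width: -0.0001
```

```bash
python3 k.py 12
python3 - <<'E'
from h import *
from cell import robot
c=robot.camera('top');cv2.imwrite('pics/top12.png',c['frame'])
c0=load('top0.npz');a=np.abs(c['frame'].astype(int)-c0['frame']).max(-1)
print(robot.observe()['joint_vel'].round(3))
E
```

```text
t 12.475 eef [ 0.426  -0.0437  0.3367] local [-97.2 -37.9] F [-0.1 -0.   0.2] Flocal [-0. -0.]
knob 83 / 96 [ 0.5548 -0.0975  0.247 ] local [ 42.4 -37.1] zexp 0.2464 fore 0.252 across 0.228
[-0.002  0.01   0.001  0.002  0.002  0.001]
```

View pics/side12.png

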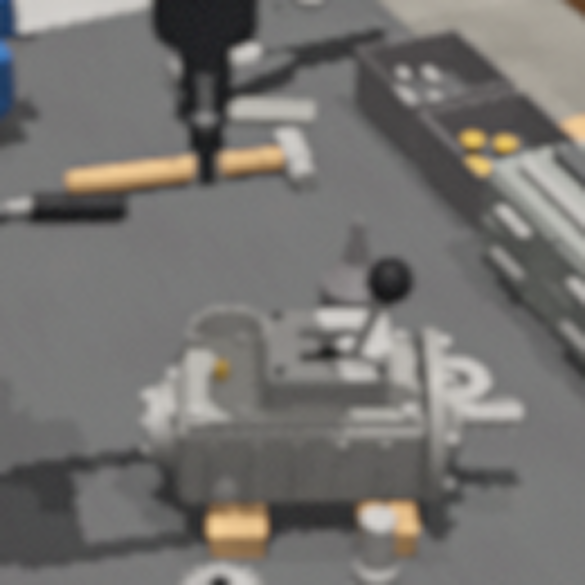

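View pics/top12.png

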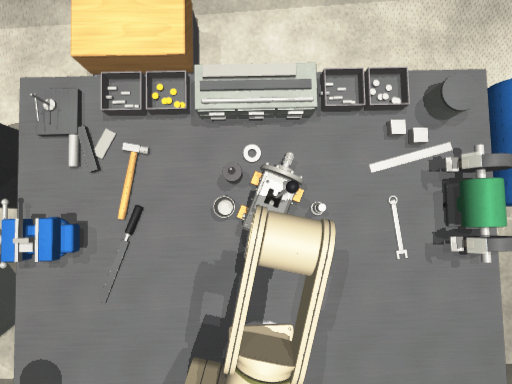

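The side view shows the lever tipped forward in the right leg, with the knob at (390,280) in the zoomed image and the fingers well clear. In the top view, seven of the eight bystanders are at the same pixels as at the start. The spur gear is hidden by the arm there, but the side view shows it at its old place. I'm handing in.

```bash
python3 -c "
from cell import robot
print(robot.finish_job())"
```

```text
the job is handed in; nothing more can be done
None
```

The lever is in third by my last camera check, and the job was handed in at about 12.5 s; no verdict came back. It started almost in neutral in the left leg, so I pushed it straight across with shut fingers. I then went round behind the knob and pushed it forward to the stop. It never went back into fourth.

**Last checks**
- **Lever:** after the fingers left, it measured fore about 0.25 and across about 0.23 rad. It had not sprung back between pressing on the stop and backing off.
- **Force:** the most I read was about 10 N, against the stop. At the end the wrist force was about zero and the fingers were clear.
- **Loose parts:** seven of the eight are unmoved in the top view. The arm hid the spur gear there; in the side view it is where it was.

**Disagreements**
- The top and wrist views put the gate centre 3–4 mm apart, so I used the average. That leaves about 0.02 rad of uncertainty in the lever angles, but the rise in force at the stop confirms it is home.
- On the first move the arm stopped about 20 mm lower than commanded. I corrected for it from the measured position.

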